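Third hand: hold the heat sink to the rear panel

TASK

Fit the large black heat sink into the open power supply chassis: stand it upright on the chassis floor with its flat back flush against the inside of the rear panel and one end up to the small locating tab, fins into the chassis. Then be the third hand for a colleague who will screw it on from outside: bring it up gently and, holding the heat sink in the gripper, press it against the panel with a steady push of about 10 newtons for a few seconds, and finish while still holding and pressing it, without the gripper pushing on the chassis itself or disturbing the other things on the bench.

Things in the scene. Friction and masses are not known exactly. Their poses are not given: they have to be found in the camera images.
- heatsink: the large black extruded heat sink, 96 mm long (x), 38 deep (y), 75 tall (z), about 0.26 kg, standing upright on the bench. Origin: centre of its underside. Its flat base plate, 6 mm thick, takes the whole 96 x 75 mm; the flat back is the face at y = +19 mm. Six upright fins run from the plate to y = -19 mm in the middle 44 mm of its length; flanges with screw holes lie at both ends
- heatsink_grip (a point): a good grip point from above, amid the fins of the large heat sink: 3 mm to the fin side of its origin (y = -3 mm), 60 mm above its underside (15 mm below the top). The fingers close along the heat sink's x on the two outer fins, 44 mm apart over the outside; 26 mm of free space in front of the flange for each finger
- heatsink_back (a point): the middle of the heat sink's flat back, the face without fins that goes against the panel: 19 mm along +y from its origin, 37.5 mm above its underside
- chassis: the open aluminium chassis of a bench power supply, heavy, does not move: a floor 300 mm (x) by 220 mm (y), its top 12 mm above the bench, a rear panel along the +y edge, a front panel with knobs (80 mm tall) along the -y edge, a round transformer (42 mm tall) and a circuit board in between. Origin: under the middle of the floor, on the bench
- panel: the chassis' rear panel: rigid upright sheet, 300 mm long (x), 80 mm tall above the floor, 2.5 mm thick, with a black mains inlet at its -x end, cooling slots at its +x end. Origin: on its inner face, at floor level, mid-length. Its y points out of the chassis: the heat sink is pressed along +y. Axes as the chassis
- seat (a point): the point on the chassis floor where the heat sink's origin comes when its back is flush with the panel and its +x end is up to the tab: 12 mm to +x of the panel's middle, 19 mm inside its inner face. Axes as the chassis; the heat sink's x, y, z must point the same way as these
- tab (a point): the locating tab bent up from the chassis floor next to the panel: 15 mm tall, 24 mm wide; this point is the middle of its top edge on the face that looks to -x, against which the heat sink's +x end (48 mm from its origin) comes
- small_sink: a smaller black heat sink, 60 x 24 x 40 mm, 0.07 kg, not for this job: leave alone. Origin: centre of its underside
- screwdriver: a screwdriver lying on the bench, for the colleague: leave alone
- solder_reel: a reel of solder standing on its flange, 54 mm across, 48 mm tall: leave alone
- flux_jar: a small jar with a lid, 44 mm across, 55 mm tall: leave alone
Not all that is in view belongs to the job. Leave any red, turquoise or yellow look-alike of the heatsink alone.

How it is judged:
By the outcome, as a careful person would: the job done as asked, in the order asked, and still so for the second after the job is handed in, while the arm keeps its last pose, push and grip.
It also fails if it takes over 54 s, if anything falls off the work surface, if the arm or the gripper's body presses on something with over 40 N, if the wrist force passes 120 N, or if a joint passes its speed limit or range.

ROBOT

A 7-joint arm with a two-finger parallel gripper is mounted at the origin on the work surface. World frame = base frame: x ahead of the robot, y to its left, z up, the work surface at z = 0. Lengths are in m, angles in rad, forces in N, time in s.
With the tool pointing down it reaches from about 0.425 to 0.975 m from the base axis. Payload 16.7 kg.
Tool frame: the origin (TCP) lies between the finger pads; the fingertips stand 19 mm ahead of it and the grasp point (between the pads) is the TCP; z points along the fingers, y is the line along which they close (so a half turn about z gives the same grasp; the last joint's range is limited). The gripper opens to 85 mm and grips with 20 to 120 N. Pads are 22 mm wide; open, the fingers measure 114 mm over their backs; the gripper's body (76 mm by 85 mm) begins 54 mm behind the grasp point. The pads swing forward as they close: fully open they stand 13 mm farther back than shut.
Start: joints at [1.131, 0.426, 0.074, 1.606, -0.034, 1.111, -0.067], TCP at [0.194, -0.647, 0.25] pointing down, gripper open.
Joint ranges: [-2.85, 2.85], [-0.5, 2.14], [-1.23, 1.37], [0.21, 2.46], [-1.02, 4.16], [0.16, 2.05], [-2.73, 2.73]. Speed limits (rad/s): [1.89, 1.89, 2.39, 2.39, 3.01, 3.01, 3.01].

INTERFACE

Orientations are given as a rotation vector (axis times angle).
In Python, from workcell import bot, vision gives the robot as it stands.
- The arm moves only by the tool jog_arm, never from a script. Its argument "commands" is one flat list of numbers, 5 for each row, row after row: the shift along the tool's x, y, z in m, then the turn about the tool's z in units of 5 degrees (1.0 is 5 degrees), then the opening, from -1 (shut) to 1 (fully open), so that 0 is half open. A call has 1 to 20 rows; each row shifts and turns the commanded pose from where the row before left it, along the tool's axes as they then stand; what a row does not reach is not made up. A row lasts 1/12 s, in which the tool goes at most 41.7 mm and 7.16 degrees, less where a joint would pass 70% of its speed; a pose out of reach is approached as far as the arm can. A call is refused whole if a number of a shift passes 0.0417 or a number of a turn 1, either way. A call with a gripper value outside its range is refused whole. The fingers move at their own pace and stop on an object; "grip_force" is the grip in N (left out, the last holds). Time passes only in rows, so rows that do not move let the fingers close. It gives the time, the measured TCP pose, the force, the opening and the grip force at its end, in the units of the state.
- bot.read_state(): the state, without advancing time (a new reading comes with each control period).
- vision.read_camera(name): name is "scene" or "top"; returns a dict with "color" (384x512x3 uint8, blue, green, red), "fx", "fy", "cx", "cy" (pixels), "R" (3x3) and "t" (3): a world point X has camera coordinates R X + t. Camera axes: x right, y down, z forward; pixel columns grow to the right and rows downward; lengths in m; the calibration is good to about 2 mm. A picture is of the moment at which its call begins. There is no depth.
- bot.sign_off(): hands the job in; it is judged then, once.
Trained networks look in a picture, given as the dict that the camera call returned (one of the last four; its "shot" number tells which), for a name from the list of things; names that differ only in an ending like _2 or _b are one class to them, and where a whole thing is asked for, a point or a joint stands for the part that bears it (a point fixed in the world has none). Each returns a list of dicts, best first, with "score" (0 to 1); they miss things now and then, are a little off and sometimes report something else, mostly with a low value. They report only what shows in the picture. A call takes as long as a camera call. They do not tell look-alikes from the thing itself.
- vision.boxes_of(picture, target): "rect" ([left, top, width, height] in pixels, round what is visible of it).
- vision.mark_of(picture, target): "xy" ([column, row] in pixels: a listed point, or the origin of a listed thing).
The state is a dict: "time": time; "joint_positions": joint angles; "joint_vel": joint speeds; "joint_torque": joint torques, N m; "tcp_pos": TCP position; "tcp_rot": TCP orientation; "ft_force": force on the tool from outside, world axes, zero at the start; "wrist_torque": the same for the moment, N m; "grip_width": finger opening in m; "grasp_force": force on a finger pad.
Only numpy, scipy, OpenCV 4.12 (cv2) and the standard library are available. Lean on these libraries where they do the work, as an engineer would, in place of code of your own. Each camera call takes 0.05 s, during which the arm holds its last target. There are 200 camera calls.

## Working session

There is one attempt and no reset: what is moved stays moved. The work goes in short steps, Python scripts to look and compute and a tool call to move; the robot and the scene stay as the last step left them, time stands still between calls to the robot, and variables do not carry over. Pictures are saved under pics/ and viewed, at most 10 in all, crops included, and the job is handed in when it is done.

Besides the shell and the picture viewer there is one more tool, called after "Call:" by a JSON object that holds its "fn" and its "kwargs". jog_arm: Moves the arm, as the interface text tells. Its arguments: {"type":"object","properties":{"commands":{"type":"array"},"grip_force":{"type":"number"}},"required":["commands"]}

```bash
mkdir -p pics; cat > h.py <<'E'
import numpy as np, cv2
from workcell import bot, vision
def ray(p,uv):
    d=np.array([(uv[0]-p['cx'])/p['fx'],(uv[1]-p['cy'])/p['fy'],1.]); R=np.array(p['R']); t=np.array(p['t'])
    return -R.T@t, R.T@d
def onz(p,uv,z):
    c,d=ray(p,uv); return c+d*(z-c[2])/d[2]
def proj(p,X):
    c=np.array(p['R'])@np.array(X)+np.array(p['t']); return np.array([p['fx']*c[0]/c[2]+p['cx'],p['fy']*c[1]/c[2]+p['cy']])
def tri(rays):
    A=0;b=0
    for c,d in rays:
        d=d/np.linalg.norm(d);M=np.eye(3)-np.outer(d,d);A=A+M;b=b+M@c
    return np.linalg.solve(A,b)
E
python3 - <<'E'
from h import *
np.set_printoptions(precision=4,suppress=True)
P={n:vision.read_camera(n) for n in('scene','top')}
for n,p in P.items():
    cv2.imwrite(f'pics/{n}0.png',cv2.resize(p['color'],None,fx=1.5,fy=1.5,interpolation=cv2.INTER_CUBIC)); print(n,p['fx'],ray(p,(256,192))[0],ray(p,(256,192))[1])
for t in ['heatsink','heatsink_grip','heatsink_back','panel','seat','tab','chassis']:
    for n,p in P.items():
        print(t,n,[(np.round(m['xy'],1).tolist(),round(m['score'],2)) for m in vision.mark_of(p,t)[:4]])
for n,p in P.items(): print([(np.round(m['rect'],0).tolist(),round(m['score'],2)) for m in vision.boxes_of(p,'heatsink')[:4]])
print(bot.read_state())
E
```

```text
scene 385.8176485917279 [1.1893 0.2132 0.7195] [-0.6967 -0.1391 -0.7039]
top 403.6978839974481 [0.4698 0.1007 1.1018] [ 0.1078 -0.0111 -0.9941]
heatsink scene [([306.9, 210.3], 0.96), ([268.5, 181.4], 0.88), ([327.5, 181.6], 0.79), ([246.3, 217.7], 0.65)]
heatsink top [([209.5, 216.4], 0.72), ([254.0, 248.5], 0.67), ([198.8, 263.0], 0.63), ([265.2, 196.1], 0.54)]
heatsink_grip scene [([245.2, 203.3], 0.81), ([309.8, 194.2], 0.79), ([328.8, 166.0], 0.75), ([268.0, 168.2], 0.66)]
heatsink_grip top [([195.0, 262.7], 0.95), ([265.2, 190.6], 0.82), ([251.6, 245.5], 0.72), ([202.5, 218.6], 0.59)]
heatsink_back scene [([251.3, 204.5], 0.95), ([302.3, 205.0], 0.83), ([274.2, 170.0], 0.74), ([333.7, 176.9], 0.59)]
heatsink_back top [([257.9, 197.8], 0.74), ([191.5, 262.2], 0.63), ([250.2, 251.5], 0.63), ([215.9, 212.1], 0.58)]
panel scene [([129.8, 174.6], 0.71), ([402.7, 266.7], 0.61)]
panel top [([390.2, 217.0], 0.77), ([233.2, 143.3], 0.41)]
seat scene [([134.5, 175.8], 0.67), ([307.9, 211.5], 0.46)]
seat top [([377.4, 220.3], 0.78)]
tab scene [([139.4, 157.8], 0.74)]
tab top [([385.4, 241
[... 239 characters left out ...]
.0, 45.0], 0.59)]
[([197.0, 199.0, 27.0, 28.0], 0.92), ([235.0, 238.0, 28.0, 28.0], 0.72), ([246.0, 193.0, 34.0, 16.0], 0.63), ([175.0, 243.0, 34.0, 36.0], 0.58)]
{'time': 0.9, 'joint_positions': array([ 1.1305,  0.4261,  0.0739,  1.606 , -0.0341,  1.1108, -0.0671]), 'joint_vel': array([ 0.0008, -0.0003,  0.0001,  0.0006, -0.0016,  0.    ,  0.0013]), 'joint_torque': array([ -0.0004, -94.9536,   3.756 , -46.3881,   0.0189,   0.0023,
        -0.0001]), 'tcp_pos': array([ 0.1935, -0.6466,  0.2503]), 'tcp_rot': array([-3.1084, -0.455 , -0.0001]), 'ft_force': array([0.3337, 0.139 , 0.7299]), 'wrist_torque': array([-0.0857, -0.025 , -0.0179]), 'grasp_force': 0.0, 'grip_width': 0.08547019354283776}
```

View pics/scene0.png

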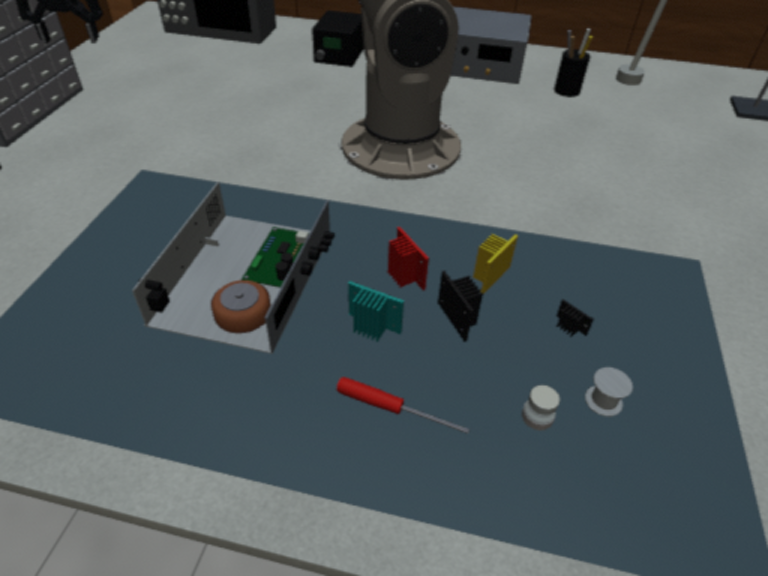

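View pics/top0.png

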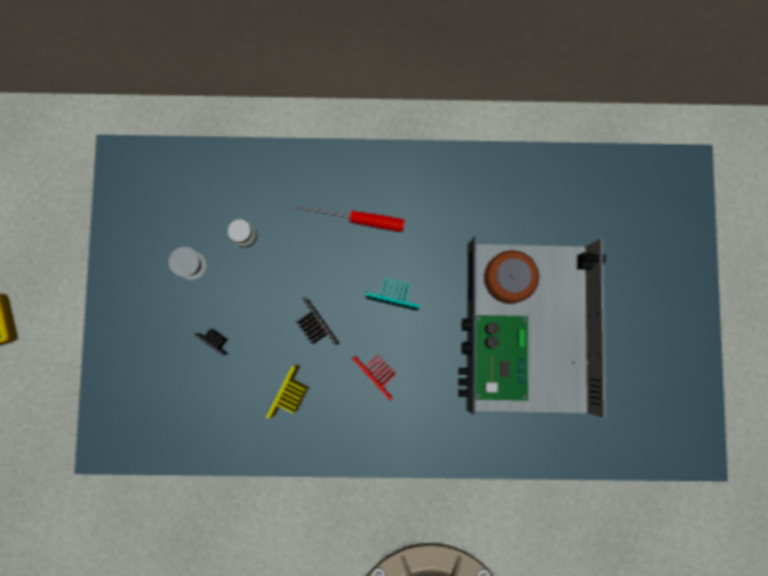

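The scene view shows the black heat sink at about (307,203) in original pixels, between the turquoise, red and yellow copies, with the chassis on the left. In the top view it sits at about (212,214) with its back facing up-right, and the chassis panel is at column ~395.

Next I'll measure both closely.

```bash
python3 - <<'E'
from h import *
np.set_printoptions(precision=4,suppress=True)
s,t=vision.read_camera('scene'),vision.read_camera('top')
def near(p,n,c,r=16):
    return [m['xy'] for m in vision.mark_of(p,n) if np.hypot(*(np.array(m['xy'])-c))<r][:1]
for n,cs,ct in [('heatsink',(307,207),(209,216)),('heatsink_grip',(307,200),(207,216)),('heatsink_back',(303,205),(214,212)),
   ('panel',(130,175),(390,217)),('seat',(134,176),(377,220)),('tab',(139,158),(385,242)),('chassis',(163,188),(347,216)),('small_sink',(383,212),(142,228))]:
    a,b=near(s,n,cs),near(t,n,ct)
    print(n,a,b,'tri',tri([ray(s,a[0]),ray(t,b[0])]) if a and b else '', 'z0 top', onz(t,b[0],.0 if 'h' in n[:1] else .012) if b else '')
c=t['color'][186:246,180:240]; d=t['color'][150:290,300:410]
cv2.imwrite('pics/c1.png',np.hstack([cv2.resize(c,(360,560)[:1]*2,interpolation=cv2.INTER_CUBIC),cv2.resize(s['color'][170:240,280:340],(308,360),interpolation=cv2.INTER_CUBIC)]))
cv2.imwrite('pics/c2.png',cv2.resize(d,None,fx=4,fy=4,interpolation=cv2.INTER_CUBIC))
E
```

```text
heatsink [[308.6, 214.6]] [[210.0, 217.9]] tri [ 0.5167  0.2152 -0.0061] z0 top [0.5166 0.2128 0.    ]
heatsink_grip [[309.6, 196.9]] [[206.9, 219.8]] tri [0.5096 0.2136 0.0502] z0 top [0.5113 0.2211 0.    ]
heatsink_back [[301.3, 204.8]] [[216.3, 213.1]] tri [0.5278 0.1941 0.0357] z0 top [0.5299 0.196  0.    ]
panel [[126.7, 173.4]] [[391.5, 220.0]] tri [ 0.5166 -0.2759  0.0206] z0 top [ 0.517  -0.2788  0.012 ]
seat [[138.0, 177.4]] [[381.1, 219.9]] tri [ 0.5161 -0.2479  0.0128] z0 top [ 0.5169 -0.2506  0.012 ]
tab [[138.6, 160.6]] [[384.0, 240.6]] tri [ 0.4634 -0.2593  0.0241] z0 top [ 0.4614 -0.2573  0.012 ]
chassis [[163.8, 187.6]] [[348.9, 218.3]] tri [ 0.5213 -0.169  -0.0021] z0 top [ 0.52   -0.1634  0.012 ]
small_sink [[377.9, 217.8]] [[140.2, 229.0]] tri [ 0.4842  0.3947 -0.0027] z0 top [0.4838 0.3978 0.012 ]
```

View pics/c1.png

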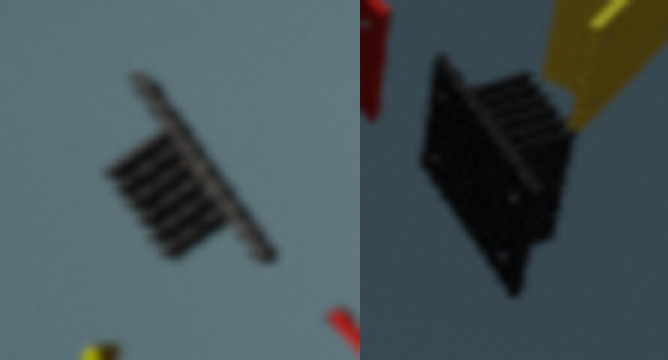

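View pics/c2.png

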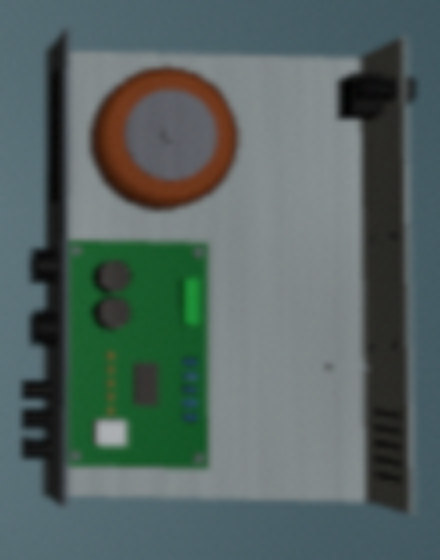

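The heat sink crop shows the top plate edge running from about (203.3,199) to (225,229) in original top-view pixels, with fins to the lower left. The chassis crop shows the floor/panel edge from (390.8,164) to (391.5,275) and the tab at about (382.5,241.8).

```bash
python3 - <<'E'
from h import *
np.set_printoptions(precision=4,suppress=True)
t=vision.read_camera('top')
a,b=onz(t,(203.3,199),.075)[:2],onz(t,(225,229),.075)[:2]
print(a,b,np.linalg.norm(a-b)); u=(a-b)/np.linalg.norm(a-b)
for f in [(108,172),(172,258)]:
    print('fin',onz(t,(180+f[0]/6,186+f[1]/6),.075)[:2])
# hs y (back normal) ~ -53deg; x = y rotated -90
n=np.array([-u[1],u[0]]); 
if n@np.array([.6,-.8])<0:n=-n
print('backnormal',n,np.degrees(np.arctan2(n[1],n[0])),'origin',(a+b)/2-n*.016,'grip',(a+b)/2-n*.019)
p,q=onz(t,(390.75,164.25),.012),onz(t,(391.5,275),.012); print('panel',p,q,np.degrees(np.arctan2(*(q-p)[:2][::-1])))
print('panel corners',[onz(t,(300+x/4,150+y/4),.012) for x,y in[(68,52),(66,495),(363,57),(366,500)]])
print('paneltop',[onz(t,(300+x/4,150+y/4),.092) for x,y in[(405,38),(408,512)]])
print('tab',onz(t,(382.5,241.75),.027))
from scipy.spatial.transform import Rotation as Ro
st=bot.read_state();print(Ro.from_rotvec(st['tcp_rot']).as_matrix())
E
```

```text
[0.5613 0.2235] [0.4858 0.1666] 0.0945139803278477
fin [0.5212 0.2358]
fin [0.4853 0.2079]
backnormal [ 0.602  -0.7985] -52.988012370571795 origin [0.5139 0.2078] grip [0.5121 0.2102]
panel [ 0.6698 -0.2803  0.012 ] [ 0.3706 -0.2754  0.012 ] 179.0673163481152
panel corners [array([ 0.6703, -0.0776,  0.012 ]), array([ 0.3714, -0.0752,  0.012 ]), array([ 0.6698, -0.2803,  0.012 ]), array([ 0.3706, -0.2754,  0.012 ])]
paneltop [array([ 0.6678, -0.2794,  0.092 ]), array([ 0.3709, -0.2736,  0.092 ])]
tab [ 0.4584 -0.2483  0.027 ]
[[ 0.9581  0.2866  0.    ]
 [ 0.2866 -0.9581  0.0001]
 [ 0.     -0.0001 -1.    ]]
```

Call:
{"fn": "jog_arm", "kwargs": {"commands": [0.023,-0.0172,0,0,1,0.023,-0.0172,0,0,1,0.023,-0.0172,0,0,1,0.023,-0.0172,0,0,1,0.023,-0.0172,0,0,1,0.023,-0.0172,0,0,1,0.023,-0.0172,0,0,1,0.023,-0.0172,0,0,1,0.023,-0.0172,0,0,1,0.023,-0.0172,0,0,1,0.023,-0.0172,0,0,1,0.023,-0.0172,0,0,1,0.023,-0.0172,0,0,1,0.023,-0.0172,0,0,1,0.023,-0.0172,0,0,1,0,0,0,-1,1,0,0,0,-1,1,0,0,0,-1,1,0,0,0,-1,1,0,0,0,-1,1]}}

```text
time: 3.52
tcp_pos: [0.4501, -0.3005, 0.2504]
tcp_rot: [2.934, 1.124, 0.0]
ft_force: [0.3, 0.0, -0.0]
grip_width: 0.0854
grasp_force: 0.0
```

```bash
python3 - <<'E'
from h import *
from scipy.spatial.transform import Rotation as Ro
st=bot.read_state();print(st['time'],st['tcp_pos'],st['joint_positions'].round(3));R=Ro.from_rotvec(st['tcp_rot']).as_matrix();print(np.degrees(np.arctan2(R[1,0],R[0,0])),R[:,2])
E
```

```text
3.5167 [ 0.45012623 -0.3005087   0.25040065] [ 0.639  0.218 -0.196  1.896  0.049  1.033 -0.416]
41.912800267273525 [ 1.19284719e-04 -4.08924356e-05 -9.99999992e-01]
```

Call:
{"fn": "jog_arm", "kwargs": {"commands": [0,0,0,-1,1,0,0,0,-1,1,0,0,0,-1,1,0,0,0,-1,1,0,0,0,-1,1,0,0,0,-1,1,0,0,0,-1,1,0,0,0,-1,1,0,0,0,-1,1,0,0,0,-1,1,0,0,0,-1,1,0,0,0,-1,1,0,0,0,-1,1,0,0,0,-1,1,0,0,0,-1,1,0,0,0,-1,1,0,0,0,-1,1]}}

```text
time: 4.93
tcp_pos: [0.45, -0.3006, 0.2504]
tcp_rot: [1.404, 2.81, -0.0]
ft_force: [0.6, 0.8, 0.8]
grip_width: 0.0852
grasp_force: 0.0
```

```bash
cat >> h.py <<'E'
from scipy.spatial.transform import Rotation as Ro
def go(X):
    st=bot.read_state();R=Ro.from_rotvec(st['tcp_rot']).as_matrix();print(st['time'],st['tcp_pos'].round(4),'yaw',np.degrees(np.arctan2(R[1,0],R[0,0])).round(2),'F',st['ft_force'].round(2),'j',st['joint_positions'].round(2),'shift',(R.T@(np.array(X)-st['tcp_pos'])).round(4))
E
python3 -c "
from h import *
go([.5125,.2097,.20])"
```

```text
4.9333 [ 0.45   -0.3006  0.2504] yaw 126.9 F [0.65 0.82 0.82] j [ 0.81  0.23 -0.39  1.89  0.1   1.04  1.02] shift [0.3706 0.3563 0.0504]
```

Call:
{"fn": "jog_arm", "kwargs": {"commands": [0.0206,0.0198,0.0028,0,1,0.0206,0.0198,0.0028,0,1,0.0206,0.0198,0.0028,0,1,0.0206,0.0198,0.0028,0,1,0.0206,0.0198,0.0028,0,1,0.0206,0.0198,0.0028,0,1,0.0206,0.0198,0.0028,0,1,0.0206,0.0198,0.0028,0,1,0.0206,0.0198,0.0028,0,1,0.0206,0.0198,0.0028,0,1,0.0206,0.0198,0.0028,0,1,0.0206,0.0198,0.0028,0,1,0.0206,0.0198,0.0028,0,1,0.0206,0.0198,0.0028,0,1,0.0206,0.0198,0.0028,0,1,0.0206,0.0198,0.0028,0,1,0.0206,0.0198,0.0028,0,1,0.0206,0.0198,0.0028,0,1,0,0,0,0,1]}}

```text
time: 6.52
tcp_pos: [0.5141, 0.2154, 0.1999]
tcp_rot: [-1.402, -2.81, -0.004]
ft_force: [-2.8, -0.5, -0.2]
grip_width: 0.0854
grasp_force: 0.0
```

```bash
python3 - <<'E'
from h import *
go([.5125,.2097,.06])
s=vision.read_camera('scene');t=vision.read_camera('top')
g=lambda p,r:cv2.resize(p['color'][r[1]:r[1]+100,r[0]:r[0]+100],(390,390),interpolation=cv2.INTER_CUBIC)
cv2.imwrite('pics/c3.png',np.hstack([g(t,(160,160)),g(s,(260,130))]))
E
```

```text
6.5167 [0.5141 0.2154 0.1999] yaw 126.95 F [-2.78 -0.51 -0.15] j [ 0.04  0.36 -0.67  1.89  0.26  0.98 -0.1 ] shift [-0.0039 -0.005   0.1398]
```

View pics/c3.png

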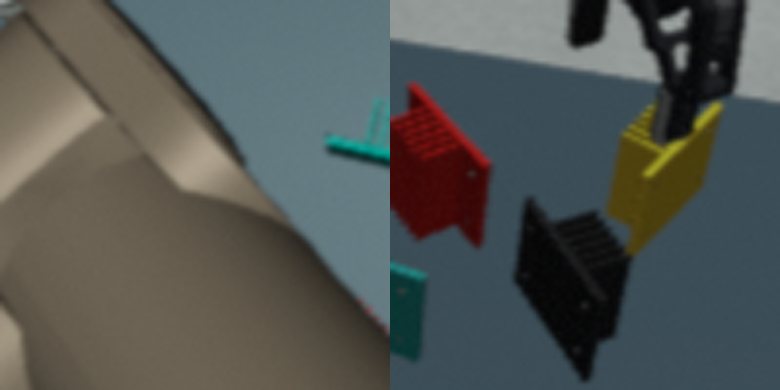

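The arm hides the heat sink in the top view. The scene view shows it at (575,290) in the crop, clear and undisturbed, with the open fingers above and to the right of it.

```bash
python3 - <<'E'
from h import *
go([.5125,.2097,.06])
s=vision.read_camera('scene')
n=np.array([.604,-.797]);u=np.array([.797,.604]);o=np.array([.5125,.2097])+n*.003*-1+n*.003
# compare predicted plate top corners with the scene picture
c=np.array([.5125,.2097])+n*.022
t=vision.read_camera('top') 
for k in(-.048,.048):
    for z in (.075,0): print('back edge',k,z,proj(s,[*(c+u*k),z]).round(1))
print('red end',onz(t,(235,238),.075),[np.round(onz(s,(260+x/3.9,130+y/3.9),.075),4) for x,y in [(412,86),(490,165)]for x in [x-390]])
E
```

```text
6.6167 [0.5143 0.2108 0.1997] yaw 126.78 F [0.27 0.06 0.11] j [ 0.04  0.36 -0.67  1.89  0.26  0.98 -0.1 ] shift [ 1.000e-04 -2.100e-03  1.397e-01]
back edge -0.048 0.075 [292.5 179.9]
back edge -0.048 0 [289.7 201.1]
back edge 0.048 0.075 [312.2 206.3]
back edge 0.048 0 [308.1 227.4]
red end [0.46351806 0.14085361 0.075     ] [array([0.3982, 0.0767, 0.075 ]), array([0.4641, 0.142 , 0.075 ])]
```

Call:
{"fn": "jog_arm", "kwargs": {"commands": [0.003,0.001,0.015,-0.08,1,0,0,0.015,0,1,0,0,0.015,0,1,0,0,0.015,0,1,0,0,0.015,0,1,0,0,0.013,0,1,0,0,0.013,0,1,0,0,0.013,0,1,0,0,0.013,0,1,0,0,0.0127,0,1,0,0,0,0,1,0,0,0,0,1]}}

```text
time: 7.72
tcp_pos: [0.5132, 0.2127, 0.0596]
tcp_rot: [-1.4, -2.811, 0.001]
ft_force: [0.7, 0.5, 1.0]
grip_width: 0.0855
grasp_force: 0.0
```

```bash
python3 - <<'E'
from h import *
go([.5125,.2097,.06])
s=vision.read_camera('scene')
cv2.imwrite('pics/c4.png',cv2.resize(s['color'][140:240,240:360],(720,600),interpolation=cv2.INTER_CUBIC))
E
```

```text
7.7167 [0.5132 0.2127 0.0596] yaw 127.07 F [0.69 0.55 0.97] j [-0.05  0.54 -0.57  1.99  0.43  0.73 -0.24] shift [-0.0019 -0.0024 -0.0004]
```

View pics/c4.png

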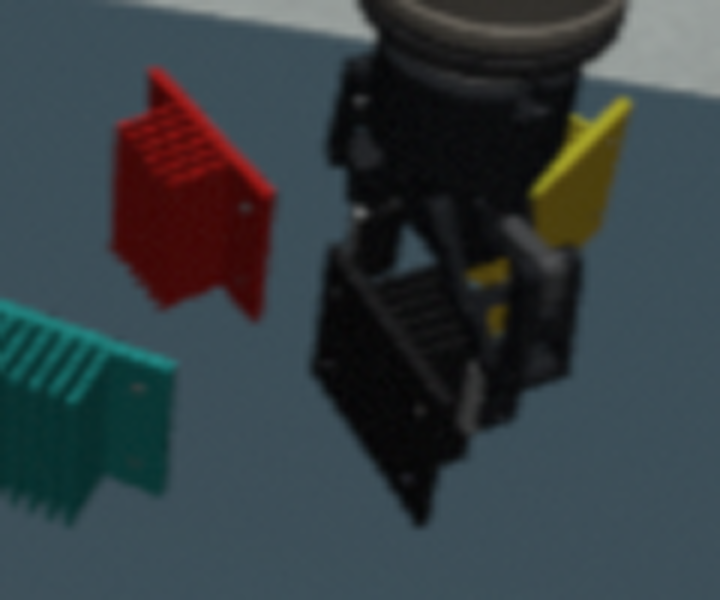

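The open fingers straddle the fins, one on each side and clear of the plate, so I'm closing.

Call:
{"fn": "jog_arm", "kwargs": {"commands": [0,0,0,0,-0.2,0,0,0,0,-0.4,0,0,0,0,-0.6,0,0,0,0,-0.8,0,0,0,0,-1,0,0,0,0,-1,0,0,0,0,-1,0,0,0,0,-1,0,0,0,0,-1,0,0,0,0,-1], "grip_force": 60}}

```text
time: 8.6
tcp_pos: [0.5138, 0.2126, 0.0609]
tcp_rot: [1.4, 2.811, 0.0]
ft_force: [-3.6, -1.7, 9.5]
grip_width: 0.0433
grasp_force: 60.8
```

Call:
{"fn": "jog_arm", "kwargs": {"commands": [0,0,-0.005,0,-1,0,0,-0.01,0,-1,0,0,-0.015,0,-1,0,0,-0.015,0,-1,0,0,-0.015,0,-1,0,0,-0.015,0,-1,0,0,-0.015,0,-1,0,0,-0.015,0,-1,0,0,-0.015,0,-1,0,0,-0.01,0,-1,0,0,-0.01,0,-1,0,0,-0.005,0,-1,0,0,0,0,-1,0,0,0,0,-1]}}

```text
time: 9.77
tcp_pos: [0.5135, 0.2125, 0.205]
tcp_rot: [-1.4, -2.812, 0.0]
ft_force: [0.7, -0.1, -2.8]
grip_width: 0.0435
grasp_force: 61.4
```

```bash
python3 - <<'E'
from h import *
go([.508,-.22,.21])
s=vision.read_camera('scene')
cv2.imwrite('pics/c5.png',cv2.resize(s['color'][90:210,270:390],(600,600),interpolation=cv2.INTER_CUBIC))
print(bot.read_state()['grip_width'])
E
```

```text
9.7667 [0.5135 0.2125 0.205 ] yaw 127.05 F [ 0.66 -0.08 -2.8 ] j [ 0.05  0.35 -0.67  1.89  0.26  0.99 -0.1 ] shift [-0.3419 -0.265  -0.0049]
0.04334136316472172
```

View pics/c5.png

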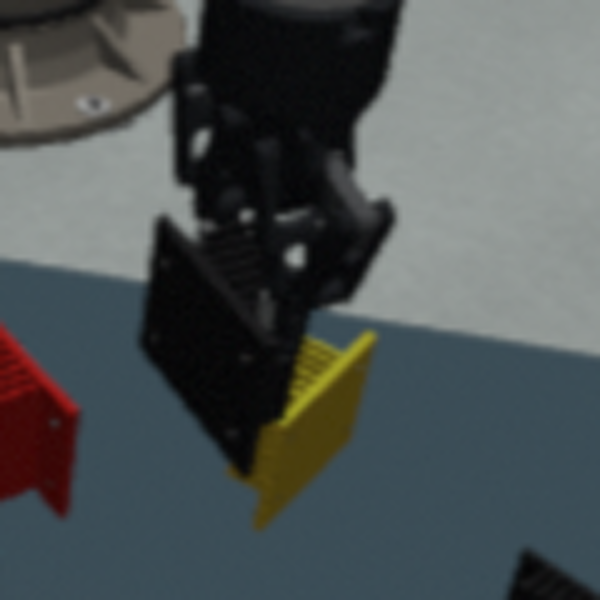

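The heat sink is held upright and clear. Now I'll turn it and carry it over to the chassis.

Call:
{"fn": "jog_arm", "kwargs": {"commands": [0,0,0,1,-1,0,0,0,1,-1,0,0,0,1,-1,0,0,0,1,-1,0,0,0,1,-1,0,0,0,1,-1,0,0,0,1,-1,0,0,0,0.6,-1,-0.012,0.001,0,0,-1,-0.025,0.001,0,0,-1,-0.028,0.001,0,0,-1,-0.028,0.001,0,0,-1,-0.028,0.001,0,0,-1,-0.028,0.001,0,0,-1,-0.028,0.001,0,0,-1,-0.028,0.001,0,0,-1,-0.028,0.001,0,0,-1]}}

```text
time: 11.23
tcp_pos: [0.5181, -0.0225, 0.2046]
tcp_rot: [-2.238, -2.204, 0.001]
ft_force: [-0.5, 1.1, -3.8]
grip_width: 0.0431
grasp_force: 61.3
```

Call:
{"fn": "jog_arm", "kwargs": {"commands": [-0.028,0,0,0,-1,-0.028,0,0,0,-1,-0.028,0,0,0,-1,-0.028,0,0,0,-1,-0.028,0,0,0,-1,-0.025,0,0,0,-1,-0.02,0,0,0,-1,-0.015,0,0,0,-1,-0.01,0,0,0,-1,-0.005,0,0,0,-1,0,0,0,0,-1,0,0,0,0,-1,0,0,0,0,-1]}}

```text
time: 12.32
tcp_pos: [0.5154, -0.2343, 0.2052]
tcp_rot: [-2.238, -2.205, -0.0]
ft_force: [-0.3, 0.2, -3.7]
grip_width: 0.0432
grasp_force: 61.3
```

```bash
python3 - <<'E'
from h import *
go([.515,-.235,.12])
s=vision.read_camera('scene');t=vision.read_camera('top')
cv2.imwrite('pics/c6.png',np.hstack([cv2.resize(s['color'][90:210,80:200],(400,400),interpolation=cv2.INTER_CUBIC),cv2.resize(t['color'][150:270,310:430],(400,400),interpolation=cv2.INTER_CUBIC)]))
E
```

```text
12.3167 [ 0.5154 -0.2343  0.2052] yaw 89.15 F [-0.26  0.2  -3.66] j [ 0.59  0.32 -0.33  1.88  0.12  0.96  0.18] shift [-0.0008 -0.0004  0.0852]
```

View pics/c6.png

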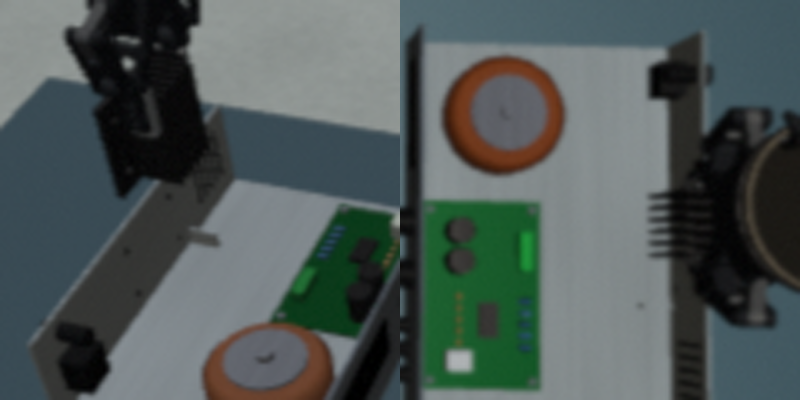

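The sink hangs upright above the seat with its fins facing into the chassis. The tab shows at about (205,237) in the scene crop. In the top crop the fin tips are at column ~650, rows 195–252.

```bash
python3 - <<'E'
from h import *
t=vision.read_camera('top')
for r in (195,252): print(onz(t,(310+250/3.333-.35,150+r/3.333-.35),.22))
s=vision.read_camera('scene')
print('tab scene/top crop -> ',onz(s,(80+190/3.333-.35,90+232/3.333-.35),.027),onz(t,(310+240/3.333-.35,150+305/3.333-.35),.027))
E
```

```text
[ 0.53372484 -0.19188179  0.22      ]
[ 0.49629235 -0.19108215  0.22      ]
tab scene/top crop ->  [ 0.46256478 -0.27162731  0.027     ] [ 0.45994183 -0.24607545  0.027     ]
```

Call:
{"fn": "jog_arm", "kwargs": {"commands": [0,0,0.008,0,-1,0,0,0.0125,0,-1,0,0,0.0125,0,-1,0,0,0.0125,0,-1,0,0,0.0125,0,-1,0,0,0.0125,0,-1,0,0,0.0125,0,-1,0,0,0.0125,0,-1,0,0,0.012,0,-1,0,0,0.008,0,-1,0,0,0.006,0,-1,0,0,0.004,0,-1,0,0,0,0,-1,0,0,0,0,-1,0,0,0,0,-1]}}

```text
time: 13.77
tcp_pos: [0.5156, -0.2355, 0.0802]
tcp_rot: [2.239, 2.202, 0.001]
ft_force: [0.0, 0.6, -3.0]
grip_width: 0.0433
grasp_force: 61.4
```

Call:
{"fn": "jog_arm", "kwargs": {"commands": [0,0,0.001,0,-1,0,0,0.001,0,-1,0,0,0.001,0,-1,0,0,0.001,0,-1,0,0,0,0,-1,0,0,0,0,-1]}}

```text
time: 14.27
tcp_pos: [0.5152, -0.2354, 0.0757]
tcp_rot: [-2.24, -2.203, -0.0]
ft_force: [-0.1, 0.3, -2.6]
grip_width: 0.0431
grasp_force: 61.4
```

Call:
{"fn": "jog_arm", "kwargs": {"commands": [0,0,0.0005,0,-1,0,0,0.0005,0,-1,0,0,0.0005,0,-1,0,0,0.0005,0,-1,0,0,0,0,-1,0,0,0,0,-1]}}

```text
time: 14.77
tcp_pos: [0.5152, -0.2354, 0.0737]
tcp_rot: [-2.24, -2.203, -0.0]
ft_force: [0.4, 0.5, -3.1]
grip_width: 0.0432
grasp_force: 61.4
```

Call:
{"fn": "jog_arm", "kwargs": {"commands": [0,0,0.0003,0,-1,0,0,0.0003,0,-1,0,0,0,0,-1,0,0,0,0,-1]}}

```text
time: 15.1
tcp_pos: [0.5152, -0.2354, 0.0731]
tcp_rot: [-2.24, -2.203, -0.0]
ft_force: [0.1, 0.2, -3.1]
grip_width: 0.0433
grasp_force: 61.4
```

Call:
{"fn": "jog_arm", "kwargs": {"commands": [0,0,0.0003,0,-1,0,0,0.0003,0,-1,0,0,0.0003,0,-1,0,0,0,0,-1,0,0,0,0,-1]}}

```text
time: 15.52
tcp_pos: [0.5153, -0.2354, 0.073]
tcp_rot: [2.239, 2.203, -0.0]
ft_force: [-5.8, 2.7, 12.9]
grip_width: 0.0437
grasp_force: 63.5
```

Call:
{"fn": "jog_arm", "kwargs": {"commands": [0,-0.001,0,0,-1,0,-0.001,0,0,-1,0,-0.001,0,0,-1,0,0,0,0,-1,0,0,0,0,-1]}}

```text
time: 15.93
tcp_pos: [0.5135, -0.2355, 0.073]
tcp_rot: [2.238, 2.202, 0.002]
ft_force: [4.6, 0.7, 6.6]
grip_width: 0.0432
grasp_force: 62.6
```

Call:
{"fn": "jog_arm", "kwargs": {"commands": [0,0,-0.0008,0,-1,0,-0.001,0,0,-1,0,-0.001,0,0,-1,0,0,0,0,-1,0,0,0,0,-1]}}

```text
time: 16.35
tcp_pos: [0.5101, -0.2354, 0.073]
tcp_rot: [-2.24, -2.203, 0.0]
ft_force: [0.7, 0.3, 1.0]
grip_width: 0.0431
grasp_force: 61.9
```

Call:
{"fn": "jog_arm", "kwargs": {"commands": [0,-0.0005,0,0,-1,0,-0.0005,0,0,-1,0,0,0,0,-1,0,0,0,0,-1]}}

```text
time: 16.68
tcp_pos: [0.5091, -0.2353, 0.073]
tcp_rot: [-2.24, -2.203, 0.0]
ft_force: [0.8, -0.3, 0.3]
grip_width: 0.043
grasp_force: 61.8
```

Call:
{"fn": "jog_arm", "kwargs": {"commands": [0,0.001,0,0,-1,0,0.001,0,0,-1,-0.001,0,0,0,-1,-0.002,0,0,0,-1,-0.002,0,0,0,-1,-0.002,0,0,0,-1,-0.002,0,0,0,-1,-0.002,0,0,0,-1,-0.001,0,0,0,-1,-0.001,0,0,0,-1,0,0,0,0,-1,0,0,0,0,-1]}}

```text
time: 17.68
tcp_pos: [0.511, -0.2486, 0.073]
tcp_rot: [2.24, 2.203, -0.0]
ft_force: [1.0, 0.6, -0.5]
grip_width: 0.0433
grasp_force: 62.0
```

Call:
{"fn": "jog_arm", "kwargs": {"commands": [-0.001,0,0,0,-1,-0.001,0,0,0,-1,-0.0005,0,0,0,-1,-0.0005,0,0,0,-1,0,0,0,0,-1,0,0,0,0,-1]}}

```text
time: 18.18
tcp_pos: [0.5109, -0.2514, 0.073]
tcp_rot: [-2.24, -2.203, 0.0]
ft_force: [0.1, 0.8, -0.1]
grip_width: 0.0427
grasp_force: 62.0
```

Call:
{"fn": "jog_arm", "kwargs": {"commands": [-0.0003,0,0,0,-1,-0.0003,0,0,0,-1,-0.0003,0,0,0,-1,-0.0003,0,0,0,-1,0,0,0,0,-1,0,0,0,0,-1]}}

```text
time: 18.68
tcp_pos: [0.5109, -0.2526, 0.073]
tcp_rot: [2.24, 2.203, 0.0]
ft_force: [-1.3, 1.4, -0.4]
grip_width: 0.043
grasp_force: 61.9
```

Call:
{"fn": "jog_arm", "kwargs": {"commands": [-0.0002,0,0,0,-1,-0.0002,0,0,0,-1,-0.0002,0,0,0,-1,0,0,0,0,-1,0,0,0,0,-1]}}

```text
time: 19.1
tcp_pos: [0.5109, -0.2532, 0.073]
tcp_rot: [-2.24, -2.203, 0.0]
ft_force: [-0.1, 1.3, 0.3]
grip_width: 0.043
grasp_force: 61.9
```

Call:
{"fn": "jog_arm", "kwargs": {"commands": [-0.0002,0,0,0,-1,-0.0002,0,0,0,-1,-0.0002,0,0,0,-1,0,0,0,0,-1,0,0,0,0,-1]}}

```text
time: 19.52
tcp_pos: [0.5109, -0.2538, 0.073]
tcp_rot: [-2.24, -2.203, 0.0]
ft_force: [0.8, 1.1, -1.6]
grip_width: 0.043
grasp_force: 61.8
```

Call:
{"fn": "jog_arm", "kwargs": {"commands": [-0.0003,0,0,0,-1,-0.0003,0,0,0,-1,-0.0003,0,0,0,-1,0,0,0,0,-1,0,0,0,0,-1]}}

```text
time: 19.93
tcp_pos: [0.5109, -0.2547, 0.073]
tcp_rot: [-2.24, -2.203, -0.0]
ft_force: [-0.9, 0.1, -1.2]
grip_width: 0.0432
grasp_force: 61.8
```

Call:
{"fn": "jog_arm", "kwargs": {"commands": [-0.0002,0,0,0,-1,-0.0002,0,0,0,-1,-0.0002,0,0,0,-1,0,0,0,0,-1,0,0,0,0,-1]}}

```text
time: 20.35
tcp_pos: [0.5109, -0.2553, 0.073]
tcp_rot: [-2.24, -2.203, 0.0]
ft_force: [0.5, 1.5, -1.3]
grip_width: 0.043
grasp_force: 61.8
```

Call:
{"fn": "jog_arm", "kwargs": {"commands": [0,-0.0005,0,0,-1,0,-0.0005,0,0,-1,0,-0.0003,0,0,-1,0,-0.0003,0,0,-1,0,-0.0003,0,0,-1,0,0,0,0,-1,0,0,0,0,-1]}}

```text
time: 20.93
tcp_pos: [0.5089, -0.2552, 0.073]
tcp_rot: [-2.24, -2.203, 0.0]
ft_force: [1.0, 0.6, -1.5]
grip_width: 0.0434
grasp_force: 61.5
```

Call:
{"fn": "jog_arm", "kwargs": {"commands": [0,-0.0002,0,0,-1,0,-0.0002,0,0,-1,0,-0.0002,0,0,-1,0,0,0,0,-1,0,0,0,0,-1]}}

```text
time: 21.35
tcp_pos: [0.5084, -0.2552, 0.073]
tcp_rot: [-2.24, -2.203, -0.0]
ft_force: [0.7, 0.2, -1.7]
grip_width: 0.0431
grasp_force: 61.5
```

Call:
{"fn": "jog_arm", "kwargs": {"commands": [0,-0.0002,0,0,-1,0,-0.0002,0,0,-1,0,-0.0002,0,0,-1,0,0,0,0,-1,0,0,0,0,-1]}}

```text
time: 21.77
tcp_pos: [0.5078, -0.2552, 0.073]
tcp_rot: [-2.24, -2.203, -0.0]
ft_force: [-0.3, -0.3, -2.4]
grip_width: 0.0433
grasp_force: 61.5
```

Call:
{"fn": "jog_arm", "kwargs": {"commands": [0,-0.0003,0,0,-1,0,-0.0003,0,0,-1,0,-0.0003,0,0,-1,0,0,0,0,-1,0,0,0,0,-1]}}

```text
time: 22.18
tcp_pos: [0.507, -0.2551, 0.0731]
tcp_rot: [2.239, 2.203, 0.0]
ft_force: [1.1, -0.5, -3.8]
grip_width: 0.043
grasp_force: 61.6
```

Call:
{"fn": "jog_arm", "kwargs": {"commands": [0,-0.0003,0,0,-1,0,-0.0003,0,0,-1,0,0,0,0,-1,0,0,0,0,-1]}}

```text
time: 22.52
tcp_pos: [0.5069, -0.2551, 0.0732]
tcp_rot: [2.239, 2.203, 0.001]
ft_force: [5.3, -0.9, -6.1]
grip_width: 0.0434
grasp_force: 61.6
```

Call:
{"fn": "jog_arm", "kwargs": {"commands": [0,-0.0003,0,0,-1,0,-0.0003,0,0,-1,0,0,0,0,-1,0,0,0,0,-1]}}

```text
time: 22.85
tcp_pos: [0.5068, -0.2551, 0.0732]
tcp_rot: [2.238, 2.202, 0.002]
ft_force: [8.4, -0.7, -7.0]
grip_width: 0.0431
grasp_force: 61.8
```

Call:
{"fn": "jog_arm", "kwargs": {"commands": [0,0.0009,0,0,-1,-0.0003,0,0,0,-1,-0.0003,0,0,0,-1,-0.0003,0,0,0,-1,0,0,0,0,-1,0,0,0,0,-1]}}

```text
time: 23.35
tcp_pos: [0.5069, -0.2557, 0.0731]
tcp_rot: [2.239, 2.203, 0.001]
ft_force: [5.4, 2.6, -3.2]
grip_width: 0.0431
grasp_force: 62.7
```

Call:
{"fn": "jog_arm", "kwargs": {"commands": [-0.0003,0,0,0,-1,-0.0003,0,0,0,-1,0,0,0,0,-1,0,0,0,0,-1]}}

```text
time: 23.68
tcp_pos: [0.5069, -0.2557, 0.0731]
tcp_rot: [-2.238, -2.204, -0.001]
ft_force: [4.3, 5.0, -1.3]
grip_width: 0.0433
grasp_force: 62.8
```

Call:
{"fn": "jog_arm", "kwargs": {"commands": [-0.0003,0,0,0,-1,-0.0003,0,0,0,-1,0,0,0,0,-1,0,0,0,0,-1]}}

```text
time: 24.02
tcp_pos: [0.5069, -0.2558, 0.0731]
tcp_rot: [-2.238, -2.204, -0.002]
ft_force: [3.9, 7.6, 0.1]
grip_width: 0.0433
grasp_force: 63.0
```

Call:
{"fn": "jog_arm", "kwargs": {"commands": [-0.0003,0,0.0003,0,-1,0,0,0,0,-1,0,0,0,0,-1]}}

```text
time: 24.27
tcp_pos: [0.5069, -0.2559, 0.073]
tcp_rot: [-2.237, -2.204, -0.002]
ft_force: [1.5, 9.9, 3.6]
grip_width: 0.043
grasp_force: 63.6
```

```bash
python3 - <<'E'
from h import *
go([.507,-.256,.073])
st=bot.read_state();print(st['wrist_torque'].round(3),st['tcp_rot'].round(4),Ro.from_rotvec(st['tcp_rot']).as_matrix().round(4))
s=vision.read_camera('scene')
cv2.imwrite('pics/c7.png',cv2.resize(s['color'][110:220,80:200],(780,600),interpolation=cv2.INTER_CUBIC))
E
```

```text
24.2667 [ 0.5069 -0.2559  0.073 ] yaw 89.16 F [1.45 9.86 3.58] j [ 0.59  0.49 -0.29  1.97  0.21  0.71  0.15] shift [-0.0001  0.0001  0.    ]
[ 2.037 -0.647  0.317] [-2.2370e+00 -2.2044e+00 -1.6000e-03] [[ 0.0147  0.9999  0.    ]
 [ 0.9999 -0.0147  0.0014]
 [ 0.0014  0.     -1.    ]]
```

View pics/c7.png

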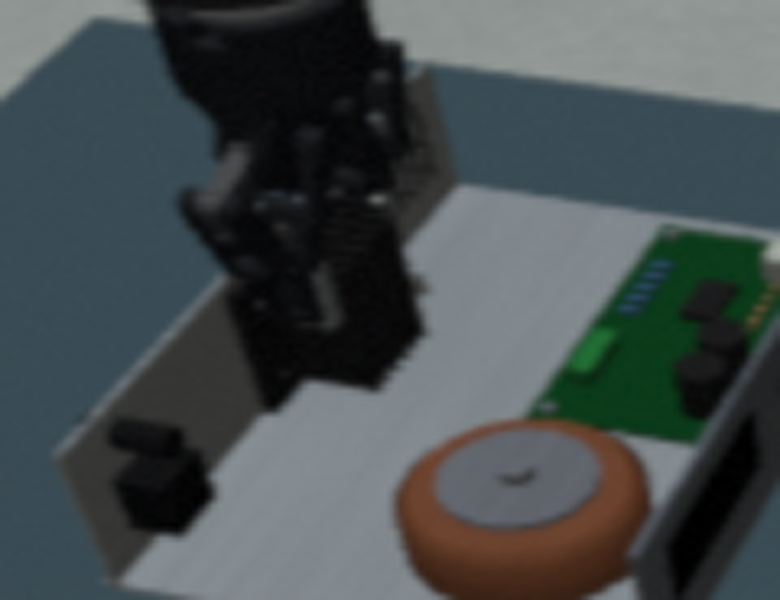

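The sink stands on the floor against the panel, at (330,300) in the crop, with its end by the tab at (415,285). The push is 9.9 N. The vertical moment suggests it isn't quite flush in yaw, so I'll trim that.

Call:
{"fn": "jog_arm", "kwargs": {"commands": [0,0,0,-0.04,-1,0,0,0,0,-1,0,0,0,0,-1]}}

```text
time: 24.57
tcp_pos: [0.5069, -0.256, 0.073]
tcp_rot: [-2.233, -2.208, -0.002]
ft_force: [2.1, 10.2, 3.8]
grip_width: 0.0431
grasp_force: 63.5
```

```bash
python3 -c "
from h import *
go([.507,-.256,.073]);print(bot.read_state()['wrist_torque'])"
```

```text
24.5667 [ 0.5069 -0.256   0.073 ] yaw 89.35 F [ 2.06 10.16  3.81] j [ 0.59  0.49 -0.29  1.97  0.21  0.71  0.16] shift [-0.      0.0001  0.    ]
[ 2.0981882  -0.66303712  0.21837056]
```

Call:
{"fn": "jog_arm", "kwargs": {"commands": [0,0,0,-0.06,-1,0,0,0,0,-1,0,0,0,0,-1]}}

```text
time: 24.82
tcp_pos: [0.5068, -0.2562, 0.073]
tcp_rot: [-2.228, -2.214, -0.001]
ft_force: [1.0, 9.0, 3.7]
grip_width: 0.0432
grasp_force: 63.5
```

```bash
python3 -c "
from h import *
go([.507,-.256,.073]);print(bot.read_state()['wrist_torque'])"
```

```text
24.8167 [ 0.5068 -0.2562  0.073 ] yaw 89.63 F [0.99 9.03 3.69] j [ 0.59  0.49 -0.3   1.97  0.21  0.71  0.16] shift [0.0002 0.0002 0.    ]
[ 1.87495368 -0.58668544  0.17709719]
```

Call:
{"fn": "jog_arm", "kwargs": {"commands": [-0.0001,0,0,-0.06,-1,0,0,0,0,-1,0,0,0,0,-1]}}

```text
time: 25.07
tcp_pos: [0.5067, -0.2564, 0.073]
tcp_rot: [-2.222, -2.219, -0.001]
ft_force: [0.5, 8.2, 4.5]
grip_width: 0.0433
grasp_force: 63.6
```

```bash
python3 -c "
from h import *
go([.507,-.256,.073]);print(bot.read_state()['wrist_torque'])"
```

```text
25.0667 [ 0.5067 -0.2564  0.073 ] yaw 89.91 F [0.46 8.21 4.55] j [ 0.59  0.49 -0.3   1.97  0.21  0.71  0.17] shift [0.0004 0.0003 0.    ]
[ 1.86088924 -0.47037523  0.02731035]
```

Call:
{"fn": "jog_arm", "kwargs": {"commands": [-0.0001,0,0,-0.06,-1,0,0,0,0,-1,0,0,0,0,-1]}}

```text
time: 25.32
tcp_pos: [0.5066, -0.2563, 0.073]
tcp_rot: [-2.217, -2.224, -0.001]
ft_force: [1.0, 9.9, 5.7]
grip_width: 0.0434
grasp_force: 63.8
```

```bash
python3 -c "
from h import *
go([.507,-.256,.073]);print(bot.read_state()['wrist_torque'])"
```

```text
25.3167 [ 0.5066 -0.2563  0.073 ] yaw 90.18 F [0.96 9.86 5.71] j [ 0.59  0.49 -0.3   1.97  0.21  0.71  0.17] shift [ 0.0003  0.0004 -0.    ]
[ 1.96747037 -0.44547527 -0.51390881]
```

Call:
{"fn": "jog_arm", "kwargs": {"commands": [-0.0001,0,0,0.05,-1,0,0,0,0,-1,0,0,0,0,-1]}}

```text
time: 25.57
tcp_pos: [0.5067, -0.2564, 0.073]
tcp_rot: [-2.221, -2.22, -0.001]
ft_force: [1.2, 8.9, 5.0]
grip_width: 0.043
grasp_force: 63.7
```

```bash
python3 -c "
from h import *
go([.507,-.256,.073]);print(bot.read_state()['wrist_torque'])"
```

```text
25.5667 [ 0.5067 -0.2564  0.073 ] yaw 89.96 F [1.25 8.93 5.03] j [ 0.59  0.49 -0.3   1.97  0.21  0.71  0.17] shift [ 0.0004  0.0003 -0.    ]
[ 1.90766384 -0.40310547 -0.11748389]
```

Call:
{"fn": "jog_arm", "kwargs": {"commands": [-0.0003,0,0,0.01,-1,0,0,0,0,-1,0,0,0,0,-1,0,0,0,0,-1,0,0,0,0,-1,0,0,0,0,-1,0,0,0,0,-1,0,0,0,0,-1,0,0,0,0,-1,0,0,0,0,-1,0,0,0,0,-1,0,0,0,0,-1]}}

```text
time: 26.57
tcp_pos: [0.5067, -0.2564, 0.073]
tcp_rot: [-2.222, -2.219, -0.001]
ft_force: [0.2, 11.3, 6.2]
grip_width: 0.0435
grasp_force: 63.8
```

```bash
python3 -c "
from h import *
go([.507,-.256,.073]);print(bot.read_state()['wrist_torque'])"
```

```text
26.5667 [ 0.5067 -0.2564  0.073 ] yaw 89.93 F [ 0.17 11.3   6.2 ] j [ 0.59  0.49 -0.3   1.97  0.21  0.71  0.17] shift [ 0.0004  0.0003 -0.    ]
[ 2.33155568 -0.44114493 -0.02879546]
```

Call:
{"fn": "jog_arm", "kwargs": {"commands": [0.0002,0,0,0,-1,0,0,0,0,-1,0,0,0,0,-1,0,0,0,0,-1,0,0,0,0,-1,0,0,0,0,-1,0,0,0,0,-1,0,0,0,0,-1,0,0,0,0,-1,0,0,0,0,-1,0,0,0,0,-1,0,0,0,0,-1,0,0,0,0,-1,0,0,0,0,-1,0,0,0,0,-1,0,0,0,0,-1,0,0,0,0,-1,0,0,0,0,-1,0,0,0,0,-1,0,0,0,0,-1]}}

```text
time: 28.23
tcp_pos: [0.5067, -0.2564, 0.073]
tcp_rot: [-2.222, -2.219, -0.001]
ft_force: [1.0, 11.2, 5.0]
grip_width: 0.0431
grasp_force: 63.7
```

Call:
{"fn": "jog_arm", "kwargs": {"commands": [0,0,0,0,-1,0,0,0,0,-1,0,0,0,0,-1,0,0,0,0,-1,0,0,0,0,-1,0,0,0,0,-1,0,0,0,0,-1,0,0,0,0,-1,0,0,0,0,-1,0,0,0,0,-1,0,0,0,0,-1,0,0,0,0,-1,0,0,0,0,-1,0,0,0,0,-1,0,0,0,0,-1,0,0,0,0,-1,0,0,0,0,-1,0,0,0,0,-1,0,0,0,0,-1,0,0,0,0,-1]}}

```text
time: 29.9
tcp_pos: [0.5067, -0.2564, 0.073]
tcp_rot: [-2.222, -2.219, -0.001]
ft_force: [0.8, 10.4, 5.3]
grip_width: 0.0434
grasp_force: 63.7
```

```bash
python3 - <<'E'
from h import *
go([.507,-.256,.073]);print(bot.read_state()['wrist_torque'])
s=vision.read_camera('scene')
cv2.imwrite('pics/c8.png',cv2.resize(s['color'][110:220,80:200],(780,600),interpolation=cv2.INTER_CUBIC))
E
```

```text
29.9 [ 0.5067 -0.2564  0.073 ] yaw 89.93 F [ 0.79 10.38  5.33] j [ 0.59  0.49 -0.3   1.97  0.21  0.71  0.17] shift [ 0.0004  0.0003 -0.    ]
[ 2.0716065  -0.44555393 -0.0154439 ]
```

View pics/c8.png

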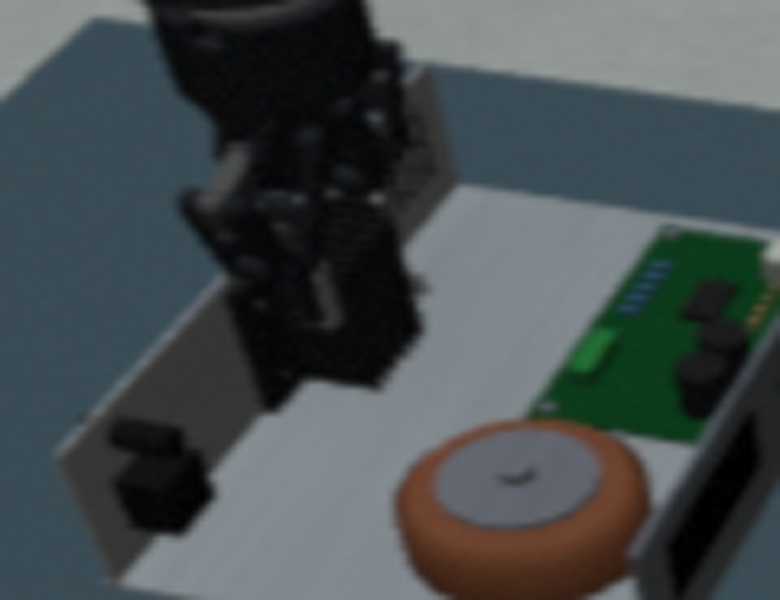

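The sink is standing on the floor, flush with the panel and up to the tab. It has been held with a steady push of about 10–11 N for more than 3 s.

```bash
python3 -c "
from h import *
print(bot.sign_off())"
```

```text
the job is handed in; nothing more can be done
None
```

The large black heat sink stands on the chassis floor with its back flush against the rear panel and one end up to the tab. I handed the job in with the gripper still holding it and pressing it at about 10 N.

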